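Build up the axle stack and close the keeper

ROBOT

A 6-joint arm with a two-finger parallel gripper is mounted at the origin on the work surface. World frame = base frame: x ahead of the robot, y to its left, z up, the work surface at z = 0. Lengths are in m, angles in rad, forces in N, time in s.
With the tool pointing down it reaches from about 0.35 to 0.775 m from the base axis. Payload 5.5 kg.
Tool frame: the origin (TCP) lies at the very end of the fingers, on their centre line; the grasp point (between the pads) lies 19 mm behind it; z points along the fingers, y is the line along which they close (so a half turn about z gives the same grasp; the last joint's range is limited). The gripper opens to 85 mm and grips with 20 to 120 N. Pads are 22 mm wide; open, the fingers measure 114 mm over their backs; the gripper's body (76 mm by 85 mm) begins 54 mm behind the grasp point. The pads swing forward as they close: fully open they stand 13 mm farther back than shut.
Start: joints at [1.161, 0.313, 0.046, 1.304, 0, 1.431], TCP at [0.153, 0.554, 0.231] pointing down, gripper open.
Joint ranges: [-2.76, 2.76], [-0.86, 1.69], [-1.03, 1.26], [-2.2, 2.34], [-1.47, 1.5], [-3.14, 3.14]. Speed limits (rad/s): [2.57, 2.57, 3.14, 3.14, 3.14, 3.14].

INTERFACE

Orientations are given as a unit quaternion [w, x, y, z].
In Python, from workcell import env gives the robot as it stands. The module is installed in compiled form; this text tells all that it offers.
- The arm moves only by the tool jog_arm, never from a script. Its argument "rows" is a list of rows, each a list of 6 numbers: the shift along the world's x, y, z in units of 40 mm (1.0 is 40 mm), then the turn, a rotation vector about the world's x, y, z in units of 6 degrees (1.0 is 6 degrees). In form: [[x, y, z, wx, wy, wz], ...]. A call has 1 to 12 rows; each row is the pose to reach, as a shift and turn from the pose commanded when the call began; what a row does not reach only later rows make up. A row lasts 1/12 s, in which the tool goes at most 41.7 mm and 7.16 degrees, less where a joint would pass 70% of its speed; a pose out of reach is approached as far as the arm can. A call with a gripper value outside its range is refused whole. "jaw" is the gripper command: -1 is fully open, 1 is shut, values between are in proportion, set as the call begins (left out, the last holds). The fingers move at their own pace and stop on an object; "force" is the grip in N (left out, the last holds). Time passes only in rows, so rows that repeat a pose let the fingers close. It gives the time, the measured TCP pose, the force, the opening and the grip force at its end, in the units of the state.
- env.get_state(): the state, without advancing time (a new reading comes with each control period).
- env.read_camera(name): name is "scene" or "side" or "wrist"; returns a dict with "pixels" (400x640x3 uint8, red, green, blue), "mtx" (3x3 intrinsics, pixels), "cam_to_world" (4x4, takes a point from camera to world coordinates). Camera axes: x right, y up, looking along -z (the intrinsics and any distortion apply to the point x, -y, -z); pixel columns grow to the right and rows downward; lengths in m; the calibration is good to about 2 mm. A picture is of the moment at which its call begins. There is no depth.
- env.hand_in(): hands the job in; it is judged then, once.
The state is a dict: "clock": time; "joint_pos": joint angles; "qvel": joint speeds; "tau": joint torques, N m; "tcp_pos": TCP position; "orientation": TCP orientation; "wrist_force": force on the tool from outside, world axes, zero at the start; "ft_torque": the same for the moment, N m; "finger_gap": finger opening in m; "grip_force": force on a finger pad.
Only numpy, scipy, OpenCV 4.12 (cv2) and the standard library are available. Lean on these libraries where they do the work, as an engineer would, in place of code of your own. Each camera call takes 0.05 s, during which the arm holds its last target. There are 200 camera calls.

TASK

Build up the axle on the green stand: slide the blue spacer down onto the bearing first, then lay the brass washer over it, twisting it gently until its slot drops over the flat tang and it lies flush on the spacer. Then swing the red keeper fork fully home over the washer. Do it all with a light touch, never forcing a part, let go at the end, and leave the bottle, pump can, tyre lever and dish where they are.

Things in the scene. Friction and masses are not known exactly. Their poses are not given: they have to be found in the camera images.
- stand: green axle stand fixed to the shelf; base block x -40 to 40, y -95 to 45, z 0 to 25 mm in its frame. Origin on the spindle axis at shelf level, z up. It marks easily: pushing the spacer, the washer or the fingers against the stand, spindle or keeper with more than 35 N spoils the job.
- bearing_top (a point): centre of the top face of the fitted bearing (dark steel, 42 mm diameter, 25 to 35 mm above the shelf), on the spindle axis; the spacer's underside must lie here. Above it stands the round steel journal, 20 mm diameter, 35 to 57 mm above the shelf, coned over its last 3 mm
- spindle_top (a point): top end, 82 mm above the shelf, of the flat tang over the journal: 17 x 7 mm, 57 to 80 mm high, then a 14 x 4.5 mm lead. It does not turn. Its long side may point any way round the upright axis (same after half a turn), different every time and not measured (this point's axes do not show it): find it by feel or eye
- keeper_pivot (a point): pivot of the red keeper fork, on its upright hinge axis at the fork's underside (68 mm above the shelf; fork 5 mm thick); 65 mm from the spindle axis, towards the stand's -y
- keeper (a joint): keeper fork angle about its upright pivot, rad: 0 is home against its stop, slot round the tang, tines 2 mm above the washer; grows as it is swung open, clockwise from above, towards the stand's +x; starts between 1.3 and 1.9. Stiff: about 2 N at the post; stays where left. A part not fully down blocks it
- keeper_post (a point): on the axis of the keeper's black upright grip post (14 mm diameter, 73 to 113 mm above the shelf), 10 mm below its top; 101.5 mm from the pivot. With the keeper home it stands 17.5 mm towards +x and 35 mm towards +y of the spindle axis in the stand's frame
- spacer: loose blue metal tube, 32 mm outside diameter, 23.6 mm bore, 25 mm tall, 50 g, standing upright on the shelf; origin at the centre of its underside, z up
- washer: loose flat brass lock washer, 44 (own x) x 36 (own y) x 6 mm, 50 g, lying on the shelf, with a slot 20 (own x) x 10 mm (own y) through its middle; origin at the centre of its underside, z up
- bottle: blue plastic bottle with white twist cap, 56 mm diameter, 160 mm tall, bystander; origin at the centre of its underside
- pump_can: steel pump can with spout and thumb lever, 60 mm diameter, 115 mm tall, spout and lever reach 58 mm from its axis, bystander; origin at the centre of its underside
- tyre_lever: flat steel tyre lever about 115 x 18 x 9 mm lying along its own x, bystander; origin at the underside near its middle
- dish: white ceramic dish, 90 mm diameter, 25 mm tall, bystander; origin at the centre of its underside
Not all that is in view belongs to the job. There is more than one size of the washer; the job needs the largest.

How it is judged:
On the way, in this order (a step that is already met when the one before it is completed fails the run):
1. the spacer is down on the bearing, round the journal (z of spacer in the frame of stand below 0.037 m and horizontal distance between spacer and bearing_top below 0.003 m and angle between spacer's own z axis and vertical below 0.06 rad), for 0.2 s.
2. the washer is over the tang and flush on the spacer (z of washer in the frame of stand between 0.058 and 0.0622 m and horizontal distance between washer and bearing_top below 0.004 m and angle between washer's own z axis and vertical below 0.06 rad), for 0.2 s.
3. the keeper is swung home (value of joint keeper below 0.06 rad), for 0.2 s.
At the end, for the whole second after the job is handed in: Spacer on the bearing (2 mm in height, 3 mm of the axis); washer flat on the spacer over the tang (2 mm in height, 4 mm of the axis, 0.06 rad of level); keeper within 0.06 rad of its stop; both loose parts at rest, everything let go (all of step 2 and z of spacer in the frame of stand below 0.037 m and horizontal distance between spacer and bearing_top below 0.003 m and value of joint keeper below 0.06 rad and linear speed of each of washer, spacer below 0.02 m/s); the robot touches nothing.
It fails at once if the washer is pushed against the stand or spindle with more than 35 N (contact force between washer and stand above 35 N).
It fails at once if the spacer is pushed against the stand or spindle with more than 35 N (contact force between spacer and stand above 35 N).
It fails at once if the fingers push the stand, spindle or keeper with more than 35 N (contact force between the fingers and stand above 35 N).
It fails at once if a bystander is moved by more than 20 mm (distance of any of bottle, pump_can, tyre_lever, dish from where it was at the start of the episode above 0.02 m).
It also fails if it takes over 72 s, if anything falls off the work surface, if the arm or the gripper's body presses on something with over 40 N, if the wrist force passes 120 N, or if a joint passes its speed limit or range.

## Working session

There is one attempt and no reset: what is moved stays moved. The work goes in short steps, Python scripts to look and compute and a tool call to move; the robot and the scene stay as the last step left them, time stands still between calls to the robot, and variables do not carry over. Pictures are saved under pics/ and viewed, at most 10 in all, crops included, and the job is handed in when it is done.

Besides the shell and the picture viewer there is one more tool, called after "Emit:" in YAML: its name, and indented under it one key for each argument. jog_arm: Moves the arm, as the interface text tells. Its arguments: {"type":"object","properties":{"rows":{"type":"array","items":{"type":"array","items":{"type":"number"}}},"jaw":{"type":"number"},"force":{"type":"number"}},"required":["rows"]}

```bash
mkdir -p pics; cat > h.py <<'E'
from workcell import env
import numpy as np, cv2, pickle
def grab(n,f):
    c=env.read_camera(n); pickle.dump(c,open(f'{f}.pkl','wb')); cv2.imwrite(f'pics/{f}.png',c['pixels'][:,:,::-1]); return c
def ray(c,u,v):
    K=c['mtx'];T=np.array(c['cam_to_world']);d=np.linalg.solve(K,[u,v,1]);d=T[:3,:3]@[d[0],-d[1],-d[2]];return T[:3,3],d
def onz(c,u,v,z):
    o,d=ray(c,u,v);return o+d*(z-o[2])/d[2]
def proj(c,P):
    K=c['mtx'];T=np.array(c['cam_to_world']);p=T[:3,:3].T@(np.array(P)-T[:3,3]);q=K@[p[0],-p[1],-p[2]];return q[:2]/q[2]
def load(f): return pickle.load(open(f'{f}.pkl','rb'))
E
python3 - <<'E'
from h import *
for n in ['scene','side','wrist']:
    c=grab(n,n+'0'); print(n,c.keys(),c['mtx'],c['cam_to_world'])
print(env.get_state())
a=[cv2.imread(f'pics/{n}0.png') for n in ['scene','side']]
E
```

```text
scene dict_keys(['pixels', 'mtx', 'cam_to_world']) [[484.85856775   0.         318.2011366 ]
 [  0.         484.85856775 202.04373815]
 [  0.           0.           1.        ]] [[-0.63824807 -0.63463986  0.43574265  1.07418412]
 [ 0.76971411 -0.53593826  0.34685787  0.38230964]
 [ 0.01340133  0.55677863  0.83055281  1.09154729]
 [ 0.          0.          0.          1.        ]]
side dict_keys(['pixels', 'mtx', 'cam_to_world']) [[385.73152062   0.         321.0283102 ]
 [  0.         385.73152062 198.0569943 ]
 [  0.           0.           1.        ]] [[-0.97916665  0.15163419 -0.13505457  0.42790022]
 [-0.20282902 -0.76196567  0.61503553  0.53909632]
 [-0.00964653  0.62961527  0.77684719  0.79255599]
 [ 0.          0.          0.          1.        ]]
wrist dict_keys(['pixels', 'mtx', 'cam_to_world']) [[292.00362436   0.         319.0384667 ]
 [  0.         292.00362436 201.1432702 ]
 [  0.           0.           1.        ]] [[ 0.26583566 -0.92609514 -0.2677297   0.08555225]
 [ 0.96401648  0.25482953  0.07572403  0.57219166]
 [-0.00190222 -0.27822599  0.96051376  0.37298456]
 [ 0.          0.          0.          1.        ]]
{'clock': 0.15, 'joint_pos': array([1.16141470e+00, 3.13840901e-01, 4.52490276e-02, 1.30361816e+00,
       4.92010191e-06, 1.43118269e+00]), 'qvel': array([-2.77235964e-05, -2.04312308e-03,  3.68057585e-03, -1.75091486e-03,
       -1.09747555e-04, -2.96478698e-04]), 'tau': array([ 1.80753210e-03, -4.81063664e+01,  2.98816252e+01,  1.38829925e-02,
       -1.15431931e-04,  8.34862099e-07]), 'tcp_pos': array([0.15310234, 0.55384221, 0.23061004]), 'orientation': array([-1.93969617e-04,  1.34475328e-01,  9.90916690e-01, -6.79721528e-04]), 'wrist_force': array([ 0.04735478,  0.58204198, -0.1788093 ]), 'ft_torque': array([ 0.01721719,  0.00674259, -0.02251542]), 'grip_force': 0.0, 'finger_gap': 0.08516852474546965}
```

View pics/scene0.png

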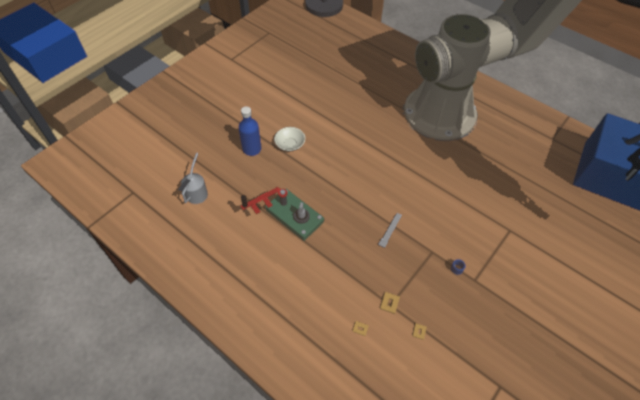

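View pics/side0.png

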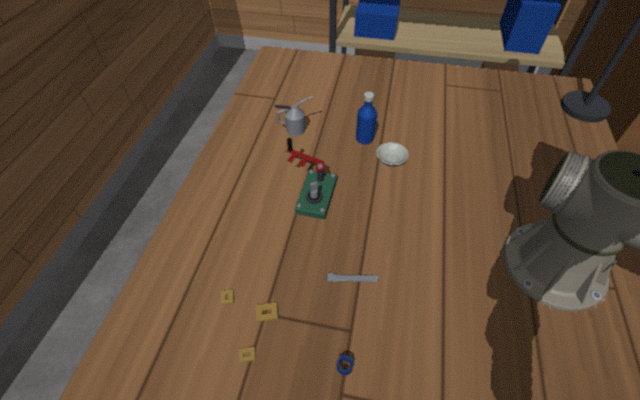

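Scene view: candidates for the washer are brass plates at (391,302), (361,328) and (420,331). The one at (391,302) looks largest, and it sits at (266,312) in the side view. The spacer is at (458,267), the stand at (293,213), the keeper post at (244,201) and the bystanders are at the left.

```bash
python3 - <<'E'
from h import *
s=load('scene0');d=load('side0')
for n,uv,z in [('W1',(391,302),.006),('W2',(361,328),.006),('W3',(420,331),.006),('spacer',(458,267),.0125),('axle',(301,211),.06),('post',(244,201),.093),('bottle',(250,138),.06),('dish',(290,140),.01),('lever',(390,230),.005),('can',(195,190),.05)]:
    print(n,onz(s,*uv,z).round(3))
for n,uv,z in [('W1',(266,312),.006),('W2',(227,297),.006),('W3',(247,354),.006),('spacer',(345,364),.0125),('axle',(315,189),.06)]:
    print(n,onz(d,*uv,z).round(3))
def crop(c,x,y,w,h,k): return cv2.resize(c['pixels'][y:y+h,x:x+w,::-1],(w*k,h*k),interpolation=cv2.INTER_CUBIC)
a=crop(s,235,175,100,75,4);b=crop(d,270,135,100,75,4)
e=crop(s,350,280,100,75,4);f=crop(d,210,280,100,75,4)
cv2.imwrite('pics/crop1.png',np.vstack([np.hstack([a,b]),np.hstack([e,f])]))
E
```

```text
W1 [0.613 0.243 0.006]
W2 [0.709 0.227 0.006]
W3 [0.628 0.335 0.006]
spacer [0.434 0.319 0.012]
axle [ 0.582 -0.064  0.06 ]
post [ 0.667 -0.177  0.093]
bottle [ 0.49  -0.333  0.06 ]
dish [ 0.391 -0.273  0.01 ]
lever [0.451 0.127 0.005]
can [ 0.707 -0.323  0.05 ]
W1 [0.616 0.244 0.006]
W2 [0.709 0.228 0.006]
W3 [0.628 0.334 0.006]
spacer [0.435 0.316 0.012]
axle [ 0.576 -0.066  0.06 ]
```

View pics/crop1.png

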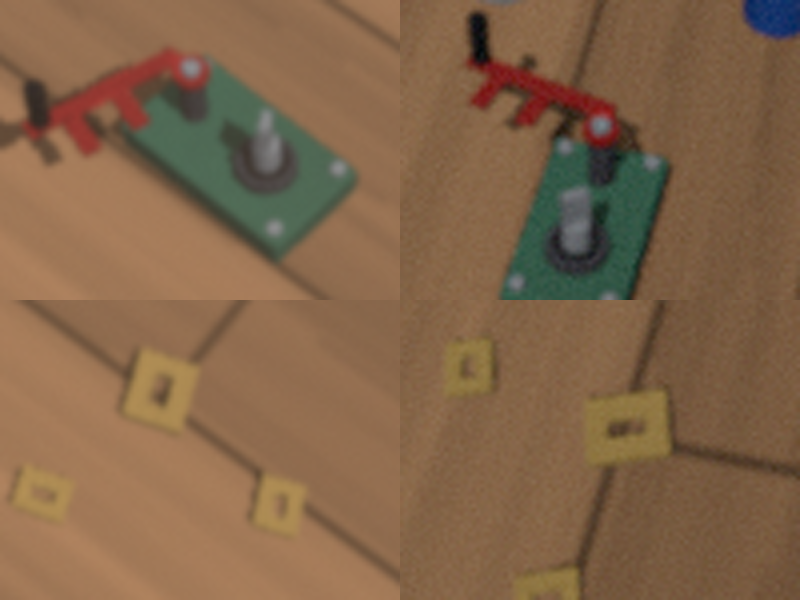

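The close crop confirms the washer at scene (391,302) is clearly the largest of the three. The keeper is open, with its post at (244,201). I'll move over the spacer.

Emit:
jog_arm:
  rows:
    - [7.05, -5.9, -1.5, 0, 0, 0]
    - [7.05, -5.9, -1.5, 0, 0, 0]
    - [7.05, -5.9, -1.5, 0, 0, 0]
    - [7.05, -5.9, -1.5, 0, 0, 0]
    - [7.05, -5.9, -1.5, 0, 0, 0]
    - [7.05, -5.9, -1.5, 0, 0, 0]
    - [7.05, -5.9, -1.5, 0, 0, 0]
    - [7.05, -5.9, -1.5, 0, 0, 0]
    - [7.05, -5.9, -1.5, 0, 0, 0]
    - [7.05, -5.9, -1.5, 0, 0, 0]
    - [7.05, -5.9, -1.5, 0, 0, 0]
    - [7.05, -5.9, -1.5, 0, 0, 0]
  jaw: -1
  force: 25

```text
clock: 1.15
tcp_pos: [0.4349, 0.318, 0.171]
orientation: [-0.001, 0.135, 0.991, -0.0]
wrist_force: [0.1, 1.1, -0.7]
finger_gap: 0.0854
grip_force: 0.0
```

```bash
python3 - <<'E'
from h import *
c=grab('wrist','w1');s=env.get_state();print(s['clock'],s['tcp_pos'],s['wrist_force'],proj(c,[.434,.317,.025]))
sc=load('scene0');sd=load('side0')
p=onz(sc,282.5,192,.08);print('pivot',p, onz(sd,270+200/4,135+126/4,.08))
b,g,r=[c['pixels'][:,:,i].astype(int) for i in (2,1,0)]
m=((b>r+25)&(b>g+15)).astype(np.uint8)
n,l,st,ce=cv2.connectedComponentsWithStats(m)
for i in range(1,n):
    if st[i,4]>80: print(st[i],ce[i],onz(c,*ce[i],.02))
E
```

```text
1.2 [0.43450063 0.31865426 0.17129895] [ 0.18264206  0.33012247 -0.36517345] [318.38301923 187.89342833]
pivot [ 0.57841419 -0.12917838  0.08      ] [ 0.57533113 -0.12583195  0.08      ]
[304 173  30  30 335] [318.28955224 187.7641791 ] [0.43499531 0.31660911 0.02      ]
```

View pics/w1.png

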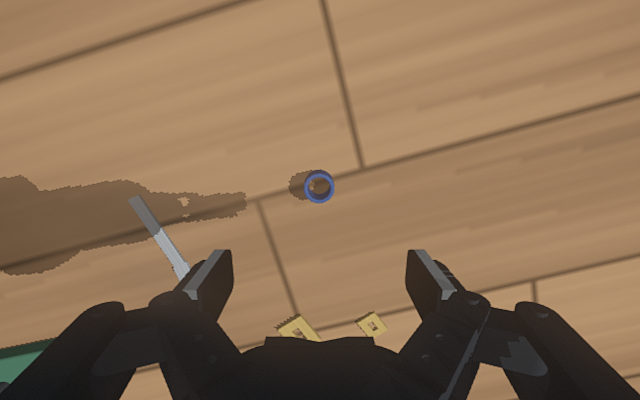

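The wrist view shows the upright spacer ring centred at (318,187), which agrees with the scene estimate. The shelf is clear around it.

Emit:
jog_arm:
  rows:
    - [0, -0.03, -1, 0, 0, 0]
    - [0, -0.03, -2, 0, 0, 0]
    - [0, -0.03, -3, 0, 0, 0]
    - [0, -0.03, -3.7, 0, 0, 0]
    - [0, -0.03, -4.0, 0, 0, 0]
    - [0, -0.03, -4.17, 0, 0, 0]
    - [0, -0.03, -4.17, 0, 0, 0]

```text
clock: 1.78
tcp_pos: [0.4333, 0.3177, 0.0034]
orientation: [-0.001, 0.133, 0.991, -0.001]
wrist_force: [-0.8, 0.5, 1.1]
finger_gap: 0.0854
grip_force: 0.0
```

Emit:
jog_arm:
  rows:
    - [0, 0, 0, 0, 0, 0]
    - [0, 0, 0, 0, 0, 0]
    - [0, 0, 0, 0, 0, 0]
    - [0, 0, 0, 0, 0, 0]
    - [0, 0, 0, 0, 0, 0]
    - [0, 0, 0, 0, 0, 0]
    - [0, 0, 0, 0, 0, 0]
    - [0, 0, 0, 0, 0, 0]
  jaw: 1
  force: 30

```text
clock: 2.45
tcp_pos: [0.4361, 0.3175, 0.0058]
orientation: [0.001, 0.134, 0.991, 0.001]
wrist_force: [-0.8, 0.3, 5.8]
finger_gap: 0.031
grip_force: 29.4
```

Emit:
jog_arm:
  rows:
    - [0, 0, 0.6, 0, 0, 0]
    - [0, 0, 1.6, 0, 0, 0]
    - [0, 0, 2.6, 0, 0, 0]
    - [0.3, -0.8, 3.2, 0, 0, -1.1]
    - [0.6, -1.6, 3.8, 0, 0, -2.2]
    - [0.9, -2.4, 4.4, 0, 0, -3.3]
    - [1.2, -3.2, 5.0, 0, 0, -4.4]
    - [1.5, -4.0, 5.6, 0, 0, -5.5]
    - [1.8, -4.8, 6.15, 0, 0, -6.6]
    - [2.1, -5.6, 6.15, 0, 0, -7.7]
    - [2.4, -6.4, 6.15, 0, 0, -8.8]
    - [2.7, -7.2, 6.15, 0, 0, -9.9]

```text
clock: 3.45
tcp_pos: [0.5439, 0.0272, 0.2518]
orientation: [0.001, 0.61, 0.792, 0.001]
wrist_force: [-0.3, 1.0, -0.2]
finger_gap: 0.0313
grip_force: 30.0
```

Emit:
jog_arm:
  rows:
    - [0.3, -0.8, 0, 0, 0, -1]
    - [0.6, -1.6, 0, 0, 0, -2]
    - [0.9, -2.35, 0, 0, 0, -2.52]
    - [0.9, -2.35, 0, 0, 0, -2.52]
    - [0.9, -2.35, 0, 0, 0, -2.52]
    - [0.9, -2.35, 0, 0, 0, -2.52]
    - [0.9, -2.35, 0, 0, 0, -2.52]

```text
clock: 4.03
tcp_pos: [0.5788, -0.064, 0.2507]
orientation: [-0.0, 0.707, 0.708, 0.0]
wrist_force: [0.9, -0.6, -0.2]
finger_gap: 0.031
grip_force: 30.0
```

```bash
python3 - <<'E'
from h import *
c=grab('wrist','w2');s=env.get_state();print(s['clock'],s['tcp_pos'],s['orientation'],s['wrist_force'],proj(c,s['tcp_pos']))
cv2.imwrite('pics/w2c.png',cv2.resize(c['pixels'][60:360,120:520,::-1],(800,600),interpolation=cv2.INTER_CUBIC))
E
```

```text
4.0833 [ 0.57884344 -0.06382364  0.25082379] [-3.03950420e-05  7.06363701e-01  7.07849071e-01  1.12333221e-04] [ 0.35741812 -0.21047518  0.07489811] [318.03118007 252.36770053]
```

View pics/w2c.png

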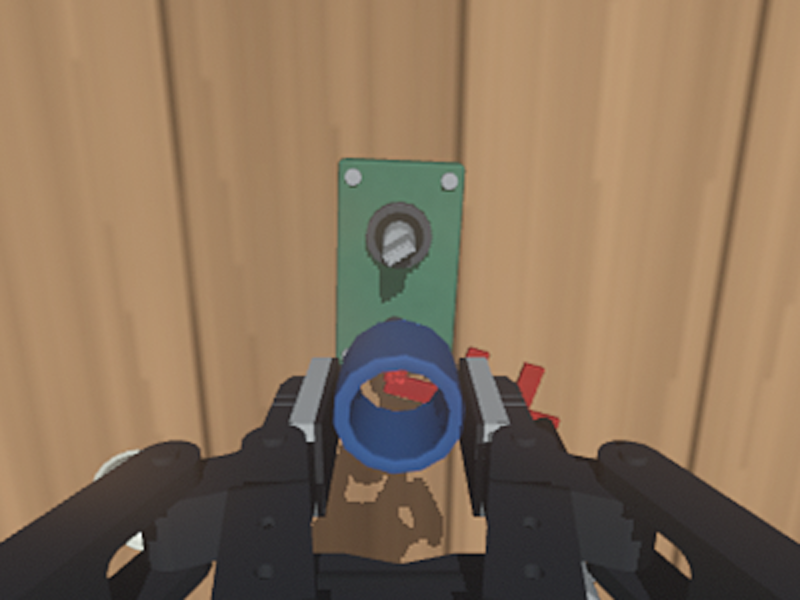

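The wrist view (crop origin 120,60, scale 2) shows the bearing ring centred at crop (398,238), or full (319,179). The spacer is held centred, with its rim at crop (399,412). The tang runs diagonally from lower-left to upper-right, and the keeper is open to the right.

```bash
python3 - <<'E'
from h import *
c=load('w2');print(c['cam_to_world'][:3].round(4))
hsv=cv2.cvtColor(c['pixels'],cv2.COLOR_RGB2HSV)
t=[.57884,-.0638,.2508]
print('bearing manual',onz(c,319.25,179,.035))
g=((hsv[:,:,0]>50)&(hsv[:,:,0]<100)&(hsv[:,:,1]>90)&(hsv[:,:,2]>70)).astype(np.uint8)
# bearing: non-green within window
ys,xs=np.mgrid[0:400,0:640]
w=(g==0)&(abs(xs-319)<22)&(abs(ys-179)<25)
n,l,st,ce=cv2.connectedComponentsWithStats(w.astype(np.uint8))
for i in range(1,n): print(st[i],ce[i])
# rim fit: width only; manual
for dz in (.018,.0205,.023): print('rim',onz(c,319.3,266,t[2]+dz)-t)
# base edges
for y in range(145,235,10):
    r=np.where(g[y,270:370])[0]; print(y,r.min()+270,r.max()+270,onz(c,r.min()+270,y,.025)[:2].round(4),onz(c,r.max()+271,y,.025)[:2].round(4))
k=c['pixels'][150:210,285:355,::-1]; cv2.imwrite('pics/tang.png',cv2.resize(k,(700,600),interpolation=cv2.INTER_CUBIC))
E
```

```text
[[ 1.000e+00 -2.400e-03 -3.000e-04  5.793e-01]
 [ 2.400e-03  9.604e-01  2.785e-01  6.000e-03]
 [-4.000e-04 -2.785e-01  9.604e-01  3.932e-01]]
bearing manual [ 0.57957049 -0.06906782  0.035     ]
[ 298  155   43   49 2107] [319. 179.]
rim [0.00066959 0.00170202 0.018     ]
rim [0.00066485 0.00307051 0.0205    ]
rim [0.00066011 0.004439   0.023     ]Traceback (most recent call last):
  File "<stdin>", line 16, in <module>
    return umr_minimum(a, axis, None, out, keepdims, initial, where)
ValueError: zero-size array to reduction operation minimum which has no identity
```

```bash
python3 - <<'E'
from h import *
c=load('w2');P=c['pixels'].astype(int)
print(P[200,295],P[179,303],P[200,330])
g=((P[:,:,1]>P[:,:,0]+20)).astype(np.uint8)
ys,xs=np.mgrid[0:400,0:640]
# fit bearing outer contour using rays from centre: last non-green
pts=[]
for a in np.deg2rad(np.arange(-30,210,6)):   # upper & sides
    for r in np.arange(10,24,.25):
        x,y=319+r*np.cos(a),179-r*np.sin(a)
        if g[int(round(y)),int(round(x))]: pts.append((x,y)); break
q=np.array([onz(c,x,y,.035)[:2] for x,y in pts])
A=np.c_[2*q,np.ones(len(q))];s=np.linalg.lstsq(A,(q**2).sum(1),rcond=None)[0]
print(len(pts),'centre',s[:2],'r',np.sqrt(s[2]+s[0]**2+s[1]**2))
for y in range(145,225,10):
    r=np.where(g[y,270:370])[0]
    if len(r): print(y,onz(c,r.min()+270,y,.025)[:2].round(4),onz(c,r.max()+271,y,.025)[:2].round(4))
b=(P[:,:,2]>P[:,:,0]+25)&(P[:,:,2]>P[:,:,1]+15)
yy,xx=np.where(b&(ys>200)&(ys<310)&(abs(xs-319)<45)); print('blue ext',xx.min(),xx.max(),yy.min(),yy.max())
k=c['pixels'][150:210,285:355,::-1]; a=cv2.resize(k,(700,600),interpolation=cv2.INTER_CUBIC); cv2.imwrite('pics/tang.png',a)
E
```

```text
[ 94 127 104] [88 85 80] [ 90 129 107]
40 centre [ 0.5790371  -0.06730203] r 0.021380308436338712
145 [ 0.5431 -0.0282] [ 0.6202 -0.028 ]
155 [ 0.5428 -0.0406] [ 0.6194 -0.0404]
165 [ 0.5425 -0.0532] [ 0.6198 -0.053 ]
175 [ 0.5409 -0.066 ] [ 0.6189 -0.0659]
185 [ 0.5405 -0.0792] [ 0.618 -0.079]
195 [ 0.5402 -0.0925] [ 0.6172 -0.0923]
205 [ 0.5398 -0.1062] [ 0.6176 -0.106 ]
215 [ 0.5394 -0.1201] [ 0.6166 -0.1199]
blue ext 286 351 220 296
```

View pics/tang.png

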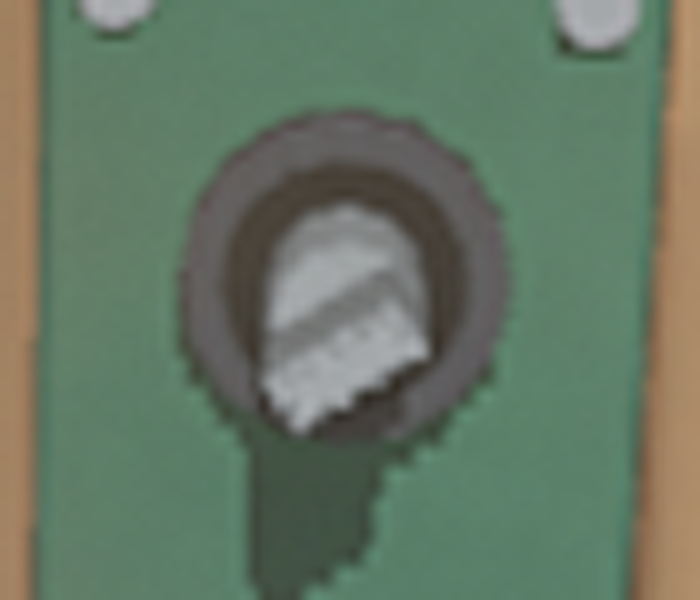

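The tang's long side runs about 31° counter-clockwise from world x, along the strip from crop (300,432) to (430,355). The spindle axis is at (0.579, -0.067), and the stand yaw is about -2°.

Emit:
jog_arm:
  rows:
    - [0, -0.135, -1, 0, 0, 0]
    - [0, -0.135, -2, 0, 0, 0]
    - [0, -0.135, -3, 0, 0, 0]
    - [0, -0.135, -3.6, 0, 0, 0]
    - [0, -0.135, -3.9, 0, 0, 0]
    - [0, -0.135, -3.9, 0, 0, 0]
    - [0, -0.135, -3.9, 0, 0, 0]

```text
clock: 4.67
tcp_pos: [0.5787, -0.0692, 0.0944]
orientation: [-0.001, 0.706, 0.708, -0.0]
wrist_force: [0.7, -0.6, -0.3]
finger_gap: 0.0311
grip_force: 30.0
```

Emit:
jog_arm:
  rows:
    - [0, 0, -0.1, 0, 0, 0]
    - [0, 0, -0.2, 0, 0, 0]
    - [0, 0, -0.3, 0, 0, 0]
    - [0, 0, -0.4, 0, 0, 0]
    - [0, 0, -0.5, 0, 0, 0]
    - [0, 0, -0.55, 0, 0, 0]
    - [0, 0, -0.6, 0, 0, 0]
    - [0, 0, -0.6, 0, 0, 0]

```text
clock: 5.33
tcp_pos: [0.5789, -0.0703, 0.07]
orientation: [-0.0, 0.707, 0.707, -0.0]
wrist_force: [0.6, -0.4, -0.2]
finger_gap: 0.0317
grip_force: 30.0
```

Emit:
jog_arm:
  rows:
    - [0, 0, -0.08, 0, 0, 0]
    - [0, 0, -0.16, 0, 0, 0]
    - [0, 0, -0.22, 0, 0, 0]
    - [0, 0, -0.27, 0, 0, 0]
    - [0, 0, -0.32, 0, 0, 0]
    - [0, 0, -0.36, 0, 0, 0]
    - [0, 0, -0.36, 0, 0, 0]

```text
clock: 5.92
tcp_pos: [0.579, -0.0703, 0.0557]
orientation: [-0.0, 0.707, 0.707, -0.0]
wrist_force: [-0.2, 0.3, -0.3]
finger_gap: 0.0309
grip_force: 30.0
```

Round the journal with no force; continuing down.

Emit:
jog_arm:
  rows:
    - [0, 0, -0.08, 0, 0, 0]
    - [0, 0, -0.16, 0, 0, 0]
    - [0, 0, -0.22, 0, 0, 0]
    - [0, 0, -0.27, 0, 0, 0]
    - [0, 0, -0.31, 0, 0, 0]
    - [0, 0, -0.33, 0, 0, 0]
    - [0, 0, -0.33, 0, 0, 0]

```text
clock: 6.5
tcp_pos: [0.5791, -0.0703, 0.0427]
orientation: [-0.0, 0.707, 0.707, -0.0]
wrist_force: [0.0, -0.2, 0.1]
finger_gap: 0.0313
grip_force: 30.0
```

Emit:
jog_arm:
  rows:
    - [0, 0, -0.02, 0, 0, 0]
    - [0, 0, -0.04, 0, 0, 0]
    - [0, 0, -0.06, 0, 0, 0]
    - [0, 0, -0.06, 0, 0, 0]

```text
clock: 6.83
tcp_pos: [0.5794, -0.0704, 0.0409]
orientation: [0.0, 0.707, 0.707, 0.0]
wrist_force: [-1.6, 1.2, 1.9]
finger_gap: 0.0312
grip_force: 30.2
```

Emit:
jog_arm:
  rows:
    - [0, 0, -0.01, 0, 0, 0]
    - [0, 0, -0.01, 0, 0, 0]
    - [0, 0, -0.01, 0, 0, 0]
    - [0, 0, -0.01, 0, 0, 0]
    - [0, 0, -0.01, 0, 0, 0]
    - [0, 0, -0.01, 0, 0, 0]
  jaw: -0.3

```text
clock: 7.33
tcp_pos: [0.5793, -0.0704, 0.0401]
orientation: [-0.0, 0.707, 0.707, 0.0]
wrist_force: [0.1, 0.3, -0.6]
finger_gap: 0.0552
grip_force: 0.0
```

Emit:
jog_arm:
  rows:
    - [0, 0, 0.5, 0, 0, 0]
    - [0, 0, 1.3, 0, 0, 0]
    - [0, 0, 2.3, 0, 0, 0]
    - [0, 0, 3.3, 0, 0, 0]
    - [0, 0, 4.3, 0, 0, 0]
    - [0, 0, 5.3, 0, 0, 0]
    - [0, 0.1, 5.3, 0, 0, 0]
    - [0, 0.1, 5.3, 0, 0, 0]
    - [0, 0.1, 5.3, 0, 0, 0]

```text
clock: 8.08
tcp_pos: [0.5793, -0.0663, 0.2519]
orientation: [0.0, 0.707, 0.707, 0.0]
wrist_force: [0.2, -0.1, -0.8]
finger_gap: 0.0555
grip_force: 0.0
```

```bash
python3 - <<'E'
from h import *
c=grab('wrist','w3');s=env.get_state();print(s['clock'],s['tcp_pos'],s['wrist_force'],proj(c,[.5793,-.0672,.06]))
u,v=proj(c,[.5793,-.0672,.06]).round().astype(int)
cv2.imwrite('pics/w3c.png',cv2.resize(c['pixels'][v-30:v+30,u-35:u+35,::-1],(700,600),interpolation=cv2.INTER_CUBIC));print(u,v)
E
```

```text
8.1333 [ 0.57866674 -0.06620291  0.25081526] [-0.34923468 -0.22342559  0.23719537] [318.58391284 179.6878085 ]
319 180
```

View pics/w3c.png

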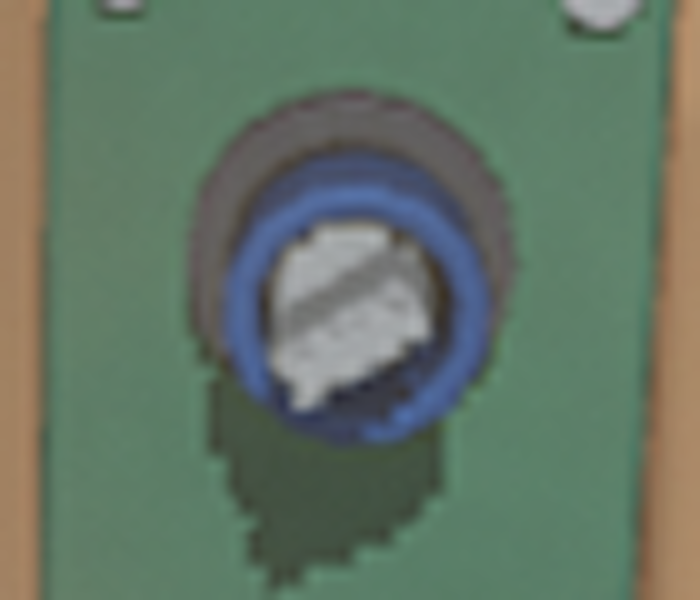

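The spacer sits concentric round the journal: its rim centre is at crop (357,312) and the bearing ring is visible evenly at both sides. The tang edge runs from (300,410) to (430,335). Now I'll go to the washer.

Emit:
jog_arm:
  rows:
    - [0.1, 0.9, 0, 0, 0, 0]
    - [0.2, 1.8, 0, 0, 0, 0]
    - [0.3, 2.7, 0, 0, 0, 0]
    - [0.4, 3.6, -0.3, 0, 0, 0]
    - [0.5, 4.5, -0.6, 0, 0, 0]
    - [0.6, 5.4, -1, 0, 0, 0]
    - [0.7, 6.3, -1.5, 0, 0, 0]
    - [0.8, 7.2, -2, 0, 0, 0]
    - [0.87, 7.74, -2, 0, 0, 0]
    - [0.87, 7.74, -2, 0, 0, 0]
    - [0.87, 7.74, -2, 0, 0, 0]
    - [0.87, 7.74, -2, 0, 0, 0]
  jaw: -1

```text
clock: 9.13
tcp_pos: [0.6134, 0.2426, 0.1707]
orientation: [-0.0, 0.707, 0.707, -0.001]
wrist_force: [-0.3, -0.3, -0.3]
finger_gap: 0.0854
grip_force: 0.0
```

```bash
cat > wash.py <<'E'
from h import *
import sys
def washer(c,z=.006,guess=(.614,.2435)):
    h=cv2.cvtColor(c['pixels'],cv2.COLOR_RGB2HSV)
    u,v=proj(c,[*guess,z])
    P=c['pixels'].astype(int)
    m=((h[:,:,0]>=19)&(h[:,:,0]<32)&(h[:,:,1]>120)&(P[:,:,0]>90)).astype(np.uint8)
    cs,_=cv2.findContours(m,cv2.RETR_EXTERNAL,cv2.CHAIN_APPROX_NONE)
    for k in cs:
        if cv2.contourArea(k)>300:
            w=np.array([onz(c,x+.0,y+.0,z)[:2]*1000 for x,y in k[:,0]],np.float32)
            (cx,cy),(a,b),t=cv2.minAreaRect(w)
            if a<b: a,b,t=b,a,t+90
            print('washer',np.round([cx,cy,a,b,t],2),'px',k[:,0].mean(0))
    return m
E
python3 - <<'E'
from wash import *
c3=load('w3')
e=lambda u,v:onz(c3,284+u/10,150+v/10,.081)[:2]
for p,q in [((300,410),(430,335)),((285,325),(400,250))]:
    d=e(*q)-e(*p);print('tang',np.degrees(np.arctan2(d[1],d[0])))
print('rim',onz(c3,319.7,181.2,.06))
c=grab('wrist','w4');s=env.get_state();print(s['clock'],s['tcp_pos'],s['orientation'],proj(c,[.614,.2435,.006]))
m=washer(c)
u,v=proj(c,[.614,.2435,.006]).astype(int);print(c['pixels'][v-30:v+31:10,u])
E
```

```text
tang 30.751003425570453
tang 33.664239097038894
rim [ 0.58060669 -0.06900089  0.06      ]
9.1833 [0.61378193 0.24212792 0.17142863] [-1.56337468e-04  7.07312092e-01  7.06901057e-01 -6.89098561e-04] [319.45405071 183.12330008]
[[163 130  96]
 [163 131  96]
 [186 160 103]
 [115  89  64]
 [186 160 103]
 [174 148  93]
 [163 129  95]]
```

```bash
sed -i "s/m=((h.*/m=((h[:,:,0]>=18)\&(h[:,:,0]<32)\&(h[:,:,1]>85)\&(P[:,:,0]>90)).astype(np.uint8)/" wash.py
python3 - <<'E'
from wash import *
washer(load('w4'))
E
```

```text
washer [709.52 225.35  32.54  26.49 108.67] px [406.89583333 199.08333333]
washer [615.56 241.    44.69  37.48  19.67] px [320.92647059 185.05882353]
washer [628.72 332.97  31.7   26.19  21.12] px [334.40186916  94.80373832]
```

The wrist image puts the washer centre at pixel (321,185), world (0.615, 0.241), 44.7 x 37.5 mm with its long axis at 20°. That is the large one. I'll align, approach and pre-close.

Emit:
jog_arm:
  rows:
    - [0.04, -0.02, -0.5, 0, 0, 1.1]
    - [0.04, -0.02, -1, 0, 0, 2.2]
    - [0.04, -0.02, -1.5, 0, 0, 3.28]
    - [0.04, -0.02, -2, 0, 0, 3.28]
    - [0.04, -0.02, -2, 0, 0, 3.28]
    - [0.04, -0.02, -2, 0, 0, 3.28]
  jaw: -0.25

```text
clock: 9.68
tcp_pos: [0.615, 0.2408, 0.0916]
orientation: [-0.001, 0.577, 0.817, -0.001]
wrist_force: [0.4, -1.3, 1.1]
finger_gap: 0.0533
grip_force: 0.0
```

```bash
python3 - <<'E'
from wash import *
c=grab('wrist','w5');s=env.get_state();print(s['clock'],s['tcp_pos'],s['orientation'],s['finger_gap'],proj(c,s['tcp_pos']),proj(c,[.6152,.2413,.006]))
washer(c); cv2.imwrite('pics/w5c.png',cv2.resize(c['pixels'][100:340,160:480,::-1],(640,480)))
E
```

```text
9.7333 [0.61601504 0.2412929  0.09297918] [1.41532638e-04 5.76556967e-01 8.17056935e-01 9.15074750e-05] 0.05298055661185952 [320.62147626 253.37435849] [319.42052184 205.06726385]
washer [708.97 225.9   32.18  26.83 109.67] px [418.49557522 253.75221239]
washer [615.32 241.44  44.78  36.68  19.66] px [319.72774869 204.61256545]
washer [628.64 332.84  31.45  25.88  21.33] px [378.18064516  98.55483871]
```

View pics/w5c.png

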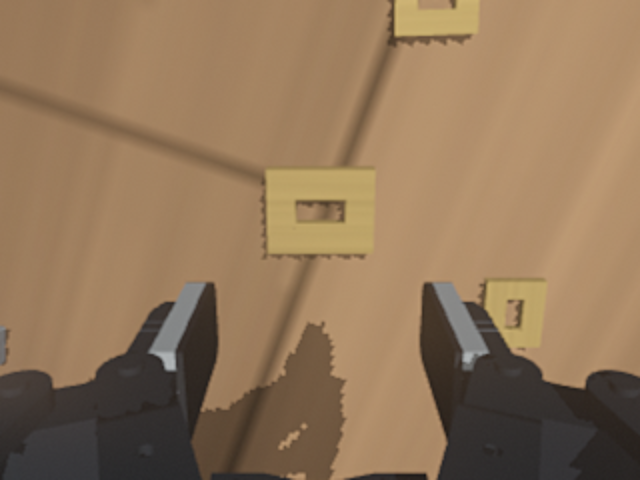

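The washer is square to the pads and centred between them, at crop (320,210). I'll descend by feel.

Emit:
jog_arm:
  rows:
    - [0, 0, -0.7, 0, 0, 0]
    - [0, 0, -1.4, 0, 0, 0]
    - [0, 0, -1.9, 0, 0, 0]
    - [0, 0, -2.1, 0, 0, 0]
    - [0, 0, -2.2, 0, 0, 0]
    - [0, 0, -2.2, 0, 0, 0]
    - [0, 0, -2.2, 0, 0, 0]

```text
clock: 10.32
tcp_pos: [0.6171, 0.2427, 0.006]
orientation: [0.001, 0.576, 0.818, 0.001]
wrist_force: [0.7, 1.4, 0.7]
finger_gap: 0.0534
grip_force: 0.0
```

Emit:
jog_arm:
  rows:
    - [0, 0, -0.03, 0, 0, 0]
    - [0, 0, -0.06, 0, 0, 0]
    - [0, 0, -0.06, 0, 0, 0]

```text
clock: 10.57
tcp_pos: [0.6163, 0.2426, 0.0026]
orientation: [0.001, 0.576, 0.818, 0.001]
wrist_force: [0.0, 0.4, 1.0]
finger_gap: 0.0534
grip_force: 0.0
```

Emit:
jog_arm:
  rows:
    - [0, 0, 0, 0, 0, 0]
    - [0, 0, 0, 0, 0, 0]
    - [0, 0, 0, 0, 0, 0]
    - [0, 0, 0, 0, 0, 0]
    - [0, 0, 0, 0, 0, 0]
    - [0, 0, 0, 0, 0, 0]
  jaw: 1
  force: 35

```text
clock: 11.07
tcp_pos: [0.616, 0.2426, 0.0027]
orientation: [0.0, 0.576, 0.818, 0.0]
wrist_force: [-1.1, -1.0, 7.0]
finger_gap: 0.0418
grip_force: 35.0
```

Emit:
jog_arm:
  rows:
    - [0, 0, 0.5, 0, 0, 0]
    - [0, 0, 1.4, 0, 0, 0]
    - [0, 0, 2.4, 0, 0, 0]
    - [-0.1, -0.8, 3.0, 0, 0, 0.5]
    - [-0.2, -1.6, 3.5, 0, 0, 1]
    - [-0.3, -2.5, 4, 0, 0, 1.5]
    - [-0.4, -3.4, 4.5, 0, 0, 2.05]
    - [-0.5, -4.3, 5, 0, 0, 2.05]
    - [-0.6, -5.2, 5.3, 0, 0, 2.05]
    - [-0.7, -6.1, 5.3, 0, 0, 2.05]
    - [-0.8, -6.9, 5.3, 0, 0, 2.05]
    - [-0.91, -7.72, 5.3, 0, 0, 2.05]

```text
clock: 12.07
tcp_pos: [0.579, -0.068, 0.214]
orientation: [0.0, 0.485, 0.875, 0.0]
wrist_force: [0.1, -1.1, -0.9]
finger_gap: 0.0419
grip_force: 35.6
```

Emit:
jog_arm:
  rows:
    - [0, 0, 0, 0, 0, 0]
    - [0, 0, 0, 0, 0, 0]
    - [0, 0, 0, 0, 0, 0]

```text
clock: 12.32
tcp_pos: [0.5791, -0.0663, 0.2135]
orientation: [-0.0, 0.485, 0.874, 0.0]
wrist_force: [-0.3, 0.5, 0.2]
finger_gap: 0.0414
grip_force: 35.6
```

```bash
python3 - <<'E'
from wash import *
c=grab('wrist','w6');s=env.get_state();print(s['clock'],s['tcp_pos'],s['orientation'],s['finger_gap'],s['wrist_force'],proj(c,s['tcp_pos']))
z=s['tcp_pos'][2]
for dz in (.003,.005): washer(c,z+dz)
a=cv2.resize(c['pixels'][200:300,260:380,::-1],(480,400),interpolation=cv2.INTER_CUBIC)
u,v=proj(c,[.5793,-.0672,.07]).round().astype(int);print(u,v)
b=cv2.resize(c['pixels'][v-25:v+25,u-20:u+20,::-1],(320,400),interpolation=cv2.INTER_CUBIC)
cv2.imwrite('pics/w6c.png',np.hstack([a,b]))
E
```

```text
12.3667 [ 0.5791982  -0.0656364   0.21347563] [-3.03593997e-04  4.84547672e-01  8.74764792e-01  1.38721136e-04] 0.04130912613460696 [-0.30501211  0.25543527 -0.05022029] [319.55252626 251.51676311]
washer [579.56 -66.84  44.52  38.19  32.01] px [319.13220339 254.39661017]
washer [609.07  84.17  11.39  10.73 110.08] px [570.04950495  13.20792079]
washer [579.02 -65.98  43.88  37.64  32.01] px [319.13220339 254.39661017]
washer [608.11  82.87  11.23  10.58 110.08] px [570.04950495  13.20792079]
319 190
```

View pics/w6c.png

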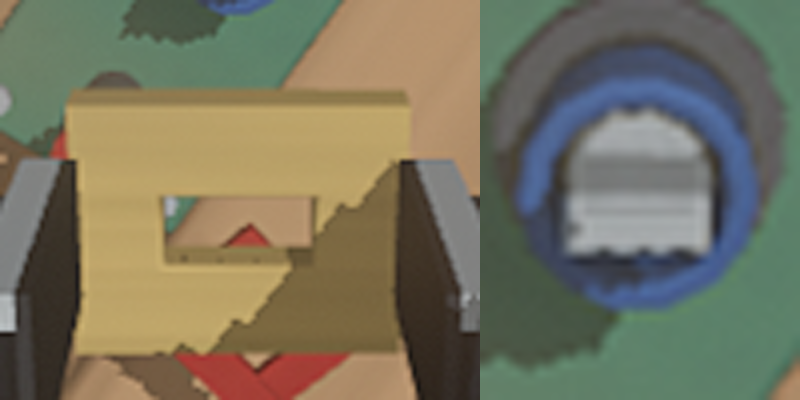

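The washer is held level and square, with its slot centred on column 319. In this rotated view the tang's edges are horizontal (right panel, rows 211–248), so the angle matches. Next I'll compute the offset.

```bash
python3 - <<'E'
from h import *
c=load('w6');t=np.array([.5792,-.0657,.2135])
T=onz(c,318.6,193.25,.082);S=onz(c,318.9,256.9,t[2]+.0046)
print(T,S,(T-S)[:2]*1000,'units',(T-S)[:2]/.04, 'slot-tcp',(S-t)*1000)
c3=load('w3');print('tang in w3',onz(c3,284+35,150+35,.082))
E
```

```text
[ 0.57964834 -0.06776112  0.082     ] [ 0.5793405  -0.06651581  0.2181    ] [ 0.30783733 -1.2453114 ] units [ 0.00769593 -0.03113278] slot-tcp [ 0.14050016 -0.81580767  4.6       ]
tang in w3 [ 0.57978995 -0.0684624   0.082     ]
```

Emit:
jog_arm:
  rows:
    - [0.01, -0.03, -0.8, 0, 0, 0]
    - [0.01, -0.03, -1.6, 0, 0, 0]
    - [0.01, -0.03, -2.3, 0, 0, 0]
    - [0.01, -0.03, -2.7, 0, 0, 0]
    - [0.01, -0.03, -2.9, 0, 0, 0]
    - [0.01, -0.03, -2.9, 0, 0, 0]
    - [0.01, -0.03, -2.9, 0, 0, 0]
    - [0.01, -0.03, -2.9, 0, 0, 0]

```text
clock: 13.03
tcp_pos: [0.5809, -0.0673, 0.0993]
orientation: [0.001, 0.484, 0.875, 0.0]
wrist_force: [1.2, -0.6, -1.0]
finger_gap: 0.0415
grip_force: 35.6
```

Emit:
jog_arm:
  rows:
    - [0, 0, -0.06, 0, 0, 0]
    - [0, 0, -0.12, 0, 0, 0]
    - [0, 0, -0.18, 0, 0, 0]
    - [0, 0, -0.24, 0, 0, 0]
    - [0, 0, -0.3, 0, 0, 0]
    - [0, 0, -0.35, 0, 0, 0]
    - [0, 0, -0.4, 0, 0, 0]
    - [0, 0, -0.4, 0, 0, 0]

```text
clock: 13.7
tcp_pos: [0.5793, -0.0675, 0.0811]
orientation: [-0.0, 0.485, 0.875, -0.0]
wrist_force: [0.3, 0.0, -0.6]
finger_gap: 0.0414
grip_force: 35.6
```

Emit:
jog_arm:
  rows:
    - [0, 0, -0.03, 0, 0, 0]
    - [0, 0, -0.06, 0, 0, 0]
    - [0, 0, -0.09, 0, 0, 0]
    - [0, 0, -0.09, 0, 0, 0]

```text
clock: 14.03
tcp_pos: [0.5795, -0.0674, 0.0778]
orientation: [-0.0, 0.485, 0.875, 0.0]
wrist_force: [-0.3, 0.8, -0.8]
finger_gap: 0.0416
grip_force: 35.5
```

Emit:
jog_arm:
  rows:
    - [0, 0, -0.03, 0, 0, 0]
    - [0, 0, -0.06, 0, 0, 0]
    - [0, 0, -0.09, 0, 0, 0]
    - [0, 0, -0.09, 0, 0, 0]

```text
clock: 14.37
tcp_pos: [0.5795, -0.0674, 0.0742]
orientation: [-0.0, 0.485, 0.875, 0.0]
wrist_force: [-0.5, 1.0, -0.6]
finger_gap: 0.0413
grip_force: 35.6
```

The slot is over the tang with no resistance; continuing down.

Emit:
jog_arm:
  rows:
    - [0, 0, -0.04, 0, 0, 0]
    - [0, 0, -0.08, 0, 0, 0]
    - [0, 0, -0.12, 0, 0, 0]
    - [0, 0, -0.16, 0, 0, 0]
    - [0, 0, -0.2, 0, 0, 0]
    - [0, 0, -0.2, 0, 0, 0]

```text
clock: 14.87
tcp_pos: [0.5795, -0.0675, 0.066]
orientation: [-0.0, 0.485, 0.875, -0.0]
wrist_force: [-0.7, 1.7, -0.9]
finger_gap: 0.0419
grip_force: 35.5
```

Emit:
jog_arm:
  rows:
    - [0, 0, -0.03, 0, 0, 0]
    - [0, 0, -0.06, 0, 0, 0]
    - [0, 0, -0.08, 0, 0, 0]
    - [0, 0, -0.08, 0, 0, 0]

```text
clock: 15.2
tcp_pos: [0.5796, -0.0675, 0.0631]
orientation: [-0.0, 0.485, 0.875, 0.0]
wrist_force: [-0.2, 2.4, 0.3]
finger_gap: 0.0415
grip_force: 35.7
```

Emit:
jog_arm:
  rows:
    - [0, 0.01, -0.02, 0, 0, 0]
    - [0, 0.01, -0.03, 0, 0, 0]
    - [0, 0.01, -0.04, 0, 0, 0]
    - [0, 0.01, -0.04, 0, 0, 0]

```text
clock: 15.53
tcp_pos: [0.5797, -0.0674, 0.0626]
orientation: [0.0, 0.485, 0.875, -0.0]
wrist_force: [-3.1, 1.2, 6.7]
finger_gap: 0.0419
grip_force: 37.2
```

Emit:
jog_arm:
  rows:
    - [0, 0, -0.01, 0, 0, 0]
    - [0, 0, -0.02, 0, 0, 0]
    - [0, 0, -0.03, 0, 0, 0]
    - [0, 0, -0.03, 0, 0, 0]

```text
clock: 15.87
tcp_pos: [0.5798, -0.0674, 0.0625]
orientation: [0.001, 0.485, 0.875, -0.0]
wrist_force: [-5.3, 2.2, 13.9]
finger_gap: 0.0421
grip_force: 38.5
```

Seated at about the expected height. I'll ease off and release.

Emit:
jog_arm:
  rows:
    - [0, 0, 0.02, 0, 0, 0]
    - [0, 0, 0.04, 0, 0, 0]
    - [0, 0, 0.04, 0, 0, 0]

```text
clock: 16.12
tcp_pos: [0.5797, -0.0674, 0.0627]
orientation: [0.0, 0.485, 0.875, -0.0]
wrist_force: [-3.0, 1.8, 7.2]
finger_gap: 0.0415
grip_force: 37.0
```

Emit:
jog_arm:
  rows:
    - [0, 0, 0, 0, 0, 0]
    - [0, 0, 0, 0, 0, 0]
    - [0, 0, 0, 0, 0, 0]
    - [0, 0, 0, 0, 0, 0]
    - [0, 0, 0, 0, 0, 0]
    - [0, 0, 0, 0, 0, 0]
  jaw: -0.4

```text
clock: 16.62
tcp_pos: [0.5798, -0.0673, 0.062]
orientation: [0.0, 0.485, 0.875, -0.0]
wrist_force: [0.3, -0.2, 0.5]
finger_gap: 0.0599
grip_force: 0.0
```

Emit:
jog_arm:
  rows:
    - [0, 0, 0.3, 0, 0, 0]
    - [0, 0, 1, 0, 0, 0]
    - [0, 0, 2, 0, 0, 0]
    - [0, 0, 3, 0, 0, 0]
    - [0, 0, 3.8, 0, 0, 0]
    - [0, 0, 3.8, 0, 0, 0]
    - [0, 0, 3.8, 0, 0, 0]

```text
clock: 17.2
tcp_pos: [0.5813, -0.0676, 0.2168]
orientation: [0.003, 0.485, 0.875, 0.001]
wrist_force: [0.5, 0.6, -0.8]
finger_gap: 0.0596
grip_force: 0.0
```

```bash
python3 - <<'E'
from wash import *
c=grab('wrist','w7');s=env.get_state();print(s['clock'],s['tcp_pos'],s['wrist_force'],s['finger_gap'])
for z in (.064,.066,.068): washer(c,z)
d=grab('scene','s7');e=grab('side','d7')
def crop(c,x,y,w,h,k): return cv2.resize(c['pixels'][y:y+h,x:x+w,::-1],(w*k,h*k),interpolation=cv2.INTER_CUBIC)
u,v=proj(c,[.58,-.068,.066]).round().astype(int);print(u,v)
k=crop(c,u-40,v-60,160,120,5); l=crop(d,235,175,100,75,4);m=crop(e,270,135,100,75,4)
cv2.imwrite('pics/fin.png',np.vstack([cv2.resize(crop(c,u-60,v-40,160,60,5),(800,300)),np.hstack([l,m])]))
E
```

```text
17.25 [ 0.58012256 -0.06726728  0.2146656 ] [-1.29826793  0.5778446  -0.63327817] 0.05966396065888687
washer [581.15 -68.26  45.36  37.31  30.77] px [317.1503268  186.11764706]
washer [682.79 183.29  22.57  22.24  20.24] px [565.75257732  11.83505155]
washer [580.9  -67.86  45.05  37.06  30.77] px [317.1503268  186.11764706]
washer [681.85 181.99  22.41  22.09  20.24] px [565.75257732  11.83505155]
washer [580.64 -67.45  44.74  36.8   30.77] px [317.1503268  186.11764706]
washer [680.9  180.69  22.26  21.94  20.24] px [565.75257732  11.83505155]
317 186
```

View pics/fin.png

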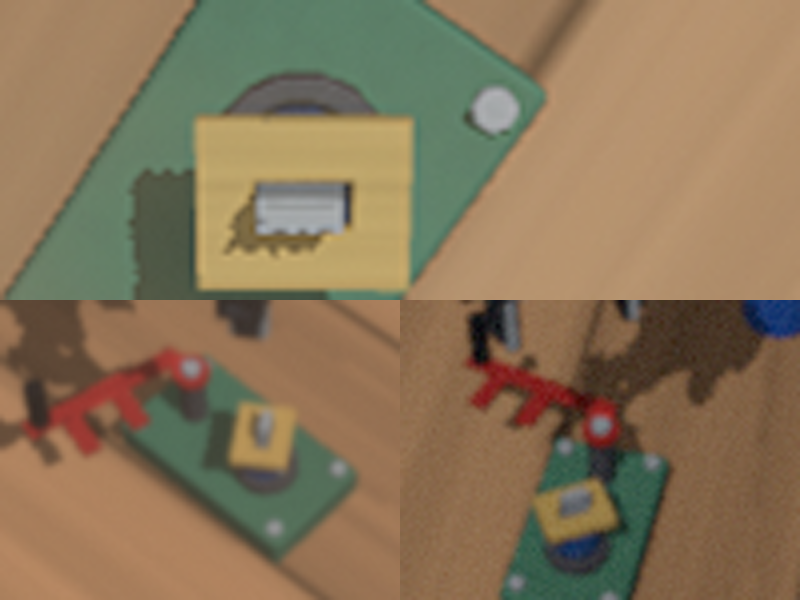

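The washer lies flat over the tang (top panel: tang inside the slot, centred at (300,205)), parallel to the stand in all three views. Now I'll locate the keeper post.

```bash
python3 - <<'E'
from h import *
s=load('scene0');d=load('side0')
a,b=onz(s,244,195.7,.113),onz(d,289.3,139,.113);print(a,b)
# fine: black-pixel centroid of the post in both views, at mid height
for n,c,(x,y,w,h) in (('s',s,(238,192,12,18)),('d',d,(284,136,10,16))):
    m=c['pixels'][y:y+h,x:x+w].max(2)<75; yy,xx=np.where(m);u,v=xx.mean()+x,yy.mean()+y;print(n,m.sum(),u,v,onz(c,u,v,.093))
A=np.array([.5797,-.068]);t=np.radians(-2.3);R=np.array([[np.cos(t),-np.sin(t)],[np.sin(t),np.cos(t)]])
P=A+R@[0,-.065];print('pivot',P,'home',A+R@[.0175,.035])
for q in (a,b): e=q[:2]-P; print(np.linalg.norm(e),np.degrees(np.arctan2(e[1],e[0])))
st=env.get_state();print(st['tcp_pos'])
E
```

```text
[ 0.66350639 -0.17692372  0.113     ] [ 0.66667629 -0.17580898  0.113     ]
s 43 244.0 200.86046511627907 [ 0.66621442 -0.17743318  0.093     ]
d 56 289.32142857142856 143.82142857142858 [ 0.66890605 -0.17874541  0.093     ]
pivot [ 0.57709143 -0.13294764] home [ 0.59859051 -0.0337305 ]
0.0969610255799797 -26.971289841407764
0.09931032710638697 -25.568510957048595
[ 0.57885211 -0.06697407  0.21257213]
```

Emit:
jog_arm:
  rows:
    - [0.4, -0.5, 0, 0, 0, 1]
    - [0.8, -1, 0, 0, 0, 2]
    - [1.2, -1.5, 0, 0, 0, 3]
    - [1.6, -2, 0, 0, 0, 4]
    - [2, -2.5, 0, 0, 0, 5]
    - [2.21, -2.77, 0, 0, 0, 5.33]
    - [2.21, -2.77, 0, 0, 0, 5.33]
    - [2.21, -2.77, 0, 0, 0, 5.33]

```text
clock: 18.02
tcp_pos: [0.6673, -0.1782, 0.2114]
orientation: [-0.002, 0.226, 0.974, 0.0]
wrist_force: [-0.0, 0.4, -0.0]
finger_gap: 0.0595
grip_force: 0.0
```

```bash
python3 - <<'E'
from h import *
c=grab('wrist','w8');s=env.get_state();print(s['clock'],s['tcp_pos'],s['orientation'],proj(c,[.668,-.178,.113]))
u,v=proj(c,[.668,-.178,.113]).round().astype(int)
x,y=u-30,v-30
m=(c['pixels'][y:y+60,x:x+60].max(2)<70).astype(np.uint8)
n,l,st,ce=cv2.connectedComponentsWithStats(m)
for i in range(1,n):
    if st[i,4]>30: print(st[i]+[x,y,0,0,0],ce[i]+[x,y],onz(c,*(ce[i]+[x,y]),.1))
print('\n'.join(''.join('#' if q else '.' for q in r) for r in m[::2]))
E
```

```text
18.0667 [ 0.66706008 -0.17746367  0.21203662] [-1.88379649e-03  2.25685637e-01  9.74198253e-01  4.57193661e-04] [320.02921813 202.40337702]
............................................................
............................................................
............................................................
............................................................
............................................................
............................................................
............................................................
...........................#................................
...................................#........................
........................#...................................
........................#...........#.......................
........................#...........#.......................
........................#...................................
............................................................
............................................................
.......................#.....................
[... 169 characters left out ...]
.............................
............................................................
............................................................
............................................................
............................................................
............................................................
............................................................
............................................................
............................................................
............................................................
............................................................
............................................................
```

The post is centred at column 320, where predicted. I'll lower over it.

Emit:
jog_arm:
  rows:
    - [0, 0, -0.8, 0, 0, 0]
    - [0, 0, -1.6, 0, 0, 0]
    - [0, 0, -2.3, 0, 0, 0]
    - [0, 0, -2.8, 0, 0, 0]
    - [0, 0, -3.1, 0, 0, 0]
    - [0, 0, -3.1, 0, 0, 0]

```text
clock: 18.57
tcp_pos: [0.6648, -0.1756, 0.0861]
orientation: [-0.004, 0.225, 0.974, 0.001]
wrist_force: [-0.2, 0.8, -0.4]
finger_gap: 0.06
grip_force: 0.0
```

Emit:
jog_arm:
  rows:
    - [0, 0, 0, 0, 0, 0]
    - [0, 0, 0, 0, 0, 0]
    - [0, 0, 0, 0, 0, 0]
    - [0, 0, 0, 0, 0, 0]
    - [0, 0, 0, 0, 0, 0]
  jaw: 0.53
  force: 20

```text
clock: 18.98
tcp_pos: [0.6687, -0.1781, 0.0914]
orientation: [0.001, 0.225, 0.974, -0.0]
wrist_force: [-0.3, 0.5, -0.3]
finger_gap: 0.0198
grip_force: 0.0
```

```bash
python3 - <<'E'
from h import *
P=np.array([.5771,-.1329]);r=.1015
def q(a): return P+r*np.array([np.cos(a),np.sin(a)])
a0=-26.3
for d0,n in ((0,12),(54,9)):
    b=q(np.radians(a0+d0))
    print([[*( (q(np.radians(a0+d0+4.5*i))-b)/.04).round(2),0,0,0,4.5*i/6] for i in range(1,n+1)])
print(env.get_state()['tcp_pos'])
E
```

```text
[[np.float64(0.08), np.float64(0.18), 0, 0, 0, 0.75], [np.float64(0.15), np.float64(0.37), 0, 0, 0, 1.5], [np.float64(0.2), np.float64(0.56), 0, 0, 0, 2.25], [np.float64(0.24), np.float64(0.76), 0, 0, 0, 3.0], [np.float64(0.26), np.float64(0.96), 0, 0, 0, 3.75], [np.float64(0.26), np.float64(1.16), 0, 0, 0, 4.5], [np.float64(0.25), np.float64(1.35), 0, 0, 0, 5.25], [np.float64(0.23), np.float64(1.55), 0, 0, 0, 6.0], [np.float64(0.19), np.float64(1.75), 0, 0, 0, 6.75], [np.float64(0.13), np.float64(1.94), 0, 0, 0, 7.5], [np.float64(0.06), np.float64(2.12), 0, 0, 0, 8.25], [np.float64(-0.03), np.float64(2.3), 0, 0, 0, 9.0]]
[[np.float64(-0.1), np.float64(0.17), 0, 0, 0, 0.75], [np.float64(-0.21), np.float64(0.34), 0, 0, 0, 1.5], [np.float64(-0.34), np.float64(0.49), 0, 0, 0, 2.25], [np.float64(-0.47), np.float64(0.64), 0, 0, 0, 3.0], [np.float64(-0.62), np.float64(0.77), 0, 0, 0, 3.75], [np.float64(-0.78), np.float64(0.89), 0, 0, 0, 4.5], [np.float64(-0.95), np.float64(1.0), 0, 0, 0, 5.25], [np.float64(-1.12), np.float64(1.1), 0, 0, 0, 6.0], [np.float64(-1.3), np.float64(1.18), 0, 0, 0, 6.75]]
[ 0.66872243 -0.178148    0.09142461]
```

Emit:
jog_arm:
  rows:
    - [0.08, 0.18, 0, 0, 0, 0.75]
    - [0.15, 0.37, 0, 0, 0, 1.5]
    - [0.2, 0.56, 0, 0, 0, 2.25]
    - [0.24, 0.76, 0, 0, 0, 3]
    - [0.26, 0.96, 0, 0, 0, 3.75]
    - [0.26, 1.16, 0, 0, 0, 4.5]
    - [0.25, 1.35, 0, 0, 0, 5.25]
    - [0.23, 1.55, 0, 0, 0, 6]
    - [0.19, 1.75, 0, 0, 0, 6.75]
    - [0.13, 1.94, 0, 0, 0, 7.5]
    - [0.06, 2.12, 0, 0, 0, 8.25]
    - [-0.03, 2.3, 0, 0, 0, 9]

```text
clock: 19.98
tcp_pos: [0.6686, -0.0865, 0.0912]
orientation: [0.002, -0.243, 0.97, -0.001]
wrist_force: [3.6, -1.2, -0.4]
finger_gap: 0.0203
grip_force: 1.3
```

Emit:
jog_arm:
  rows:
    - [-0.1, 0.17, 0, 0, 0, 0.75]
    - [-0.21, 0.34, 0, 0, 0, 1.5]
    - [-0.34, 0.49, 0, 0, 0, 2.25]
    - [-0.47, 0.64, 0, 0, 0, 3]
    - [-0.55, 0.7, 0, 0, 0, 3.4]
    - [-0.62, 0.77, 0, 0, 0, 3.75]
    - [-0.62, 0.77, 0, 0, 0, 3.75]

```text
clock: 20.57
tcp_pos: [0.6428, -0.0549, 0.0912]
orientation: [0.001, -0.427, 0.904, -0.001]
wrist_force: [0.5, 0.9, -0.5]
finger_gap: 0.0202
grip_force: 0.1
```

Emit:
jog_arm:
  rows:
    - [-0.16, 0.12, 0, 0, 0, 0.75]
    - [-0.33, 0.23, 0, 0, 0, 1.5]
    - [-0.5, 0.32, 0, 0, 0, 2.25]
    - [-0.68, 0.41, 0, 0, 0, 3]
    - [-0.68, 0.41, 0, 0, 0, 3]

```text
clock: 20.98
tcp_pos: [0.6147, -0.0383, 0.0909]
orientation: [0.0, -0.563, 0.826, -0.0]
wrist_force: [0.4, 0.3, -0.5]
finger_gap: 0.0199
grip_force: 0.0
```

Emit:
jog_arm:
  rows:
    - [-0.05, 0.02, 0, 0, 0, 0.2]
    - [-0.1, 0.04, 0, 0, 0, 0.4]
    - [-0.15, 0.055, 0, 0, 0, 0.6]
    - [-0.2, 0.07, 0, 0, 0, 0.8]
    - [-0.2, 0.07, 0, 0, 0, 0.8]

```text
clock: 21.4
tcp_pos: [0.6068, -0.036, 0.0903]
orientation: [0.0, -0.597, 0.802, -0.0]
wrist_force: [1.8, -0.4, 1.0]
finger_gap: 0.02
grip_force: 0.9
```

Emit:
jog_arm:
  rows:
    - [-0.05, 0.013, 0, 0, 0, 0.2]
    - [-0.1, 0.025, 0, 0, 0, 0.4]
    - [-0.15, 0.035, 0, 0, 0, 0.6]
    - [-0.2, 0.045, 0, 0, 0, 0.8]
    - [-0.2, 0.045, 0, 0, 0, 0.8]

```text
clock: 21.82
tcp_pos: [0.5982, -0.0339, 0.09]
orientation: [-0.0, -0.63, 0.776, 0.0]
wrist_force: [1.5, 0.9, 0.5]
finger_gap: 0.0203
grip_force: 0.6
```

Emit:
jog_arm:
  rows:
    - [-0.03, 0.006, 0, 0, 0, 0]
    - [-0.05, 0.01, 0, 0, 0, 0]
    - [-0.05, 0.01, 0, 0, 0, 0]

```text
clock: 22.07
tcp_pos: [0.5966, -0.0336, 0.09]
orientation: [-0.0, -0.63, 0.777, 0.0]
wrist_force: [2.4, 1.4, -0.0]
finger_gap: 0.0199
grip_force: 0.8
```

Emit:
jog_arm:
  rows:
    - [-0.02, 0.004, 0, 0, 0, 0]
    - [-0.04, 0.008, 0, 0, 0, 0]
    - [-0.04, 0.008, 0, 0, 0, 0]

```text
clock: 22.32
tcp_pos: [0.595, -0.0333, 0.09]
orientation: [-0.0, -0.63, 0.777, 0.0]
wrist_force: [1.7, 0.9, -0.4]
finger_gap: 0.0197
grip_force: 0.9
```

Still moving freely; continuing until the stop is felt.

Emit:
jog_arm:
  rows:
    - [-0.02, 0.004, 0, 0, 0, 0]
    - [-0.04, 0.008, 0, 0, 0, 0]
    - [-0.04, 0.008, 0, 0, 0, 0]

```text
clock: 22.57
tcp_pos: [0.5943, -0.0332, 0.09]
orientation: [0.0, -0.63, 0.777, -0.0]
wrist_force: [5.8, 1.1, -3.0]
finger_gap: 0.0202
grip_force: 2.3
```

Emit:
jog_arm:
  rows:
    - [-0.02, 0.004, 0, 0, 0, 0]
    - [-0.04, 0.008, 0, 0, 0, 0]
    - [-0.04, 0.008, 0, 0, 0, 0]

```text
clock: 22.82
tcp_pos: [0.5941, -0.0332, 0.0901]
orientation: [0.001, -0.63, 0.777, -0.001]
wrist_force: [8.6, 0.5, -4.7]
finger_gap: 0.0204
grip_force: 4.3
```

Emit:
jog_arm:
  rows:
    - [-0.02, 0.004, 0, 0, 0, 0]
    - [-0.02, 0.004, 0, 0, 0, 0]
    - [0.05, -0.01, 0, 0, 0, 0]
    - [0.05, -0.01, 0, 0, 0, 0]

```text
clock: 23.15
tcp_pos: [0.5943, -0.0336, 0.09]
orientation: [-0.0, -0.63, 0.777, -0.0]
wrist_force: [3.2, -1.3, -1.4]
finger_gap: 0.0202
grip_force: 1.6
```

Emit:
jog_arm:
  rows:
    - [0, 0, 0, 0, 0, 0]
    - [0, 0, 0, 0, 0, 0]
    - [0, 0, 0, 0, 0, 0]
    - [0, 0, 0, 0, 0, 0]
    - [0, 0, 1, 0, 0, 0]
    - [0, 0, 2, 0, 0, 0]
    - [0, 0, 3, 0, 0, 0]
    - [0, 0, 3.5, 0, 0, 0]
    - [0, 0, 3.5, 0, 0, 0]
    - [0, 0, 3.5, 0, 0, 0]
  jaw: -0.2

```text
clock: 23.98
tcp_pos: [0.5948, -0.0333, 0.2317]
orientation: [0.001, -0.63, 0.777, -0.001]
wrist_force: [0.4, 0.8, -1.7]
finger_gap: 0.0512
grip_force: 0.0
```

```bash
python3 - <<'E'
from h import *
d=grab('scene','s9');e=grab('side','d9');w=grab('wrist','w9');s=env.get_state();print(s['clock'],s['tcp_pos'],s['wrist_force'])
P=np.array([.5771,-.1329])
# post in side/scene views (dark) near predicted
for n,c in (('s',d),('d',e),('w',w)):
    u,v=proj(c,[.5986,-.0337,.093]).round().astype(int); k=14
    m=c['pixels'][v-k:v+k,u-k:u+k].max(2)<(75 if n!='w' else 80); yy,xx=np.where(m)
    if len(xx): q=onz(c,xx.mean()+u-k,yy.mean()+v-k,.093); print(n,m.sum(),q, 'keeper',np.radians(77.8)-np.arctan2(*(q[:2]-P)[::-1]))
# bystanders: change between start and end
for f,c in (('scene0',d),('side0',e)):
    df=cv2.absdiff(load(f)['pixels'],c['pixels']).max(2)>50; print(f,[ (n,int(df[y-12:y+12,x-12:x+12].sum())) for n,(x,y) in (dict(bottle=(250,138),dish=(290,140),lever=(390,230),can=(195,190)) if f=='scene0' else dict(bottle=(366,125),dish=(392,155),lever=(352,278),can=(294,120))).items()])
E
```

```text
24.1333 [ 0.59296657 -0.03302452  0.22826649] [-0.54760577 -0.1706355   0.26820776]
s 82 [ 0.60930936 -0.03595106  0.093     ] keeper 0.10782718405669467
d 151 [ 0.58785387 -0.02619499  0.093     ] keeper -0.11248801334843939
w 173 [ 0.59781313 -0.03536873  0.093     ] keeper -0.0036651191794716542
scene0 [('bottle', 0), ('dish', 336), ('lever', 0), ('can', 0)]
side0 [('bottle', 25), ('dish', 0), ('lever', 0), ('can', 387)]
```

The wrist view puts the keeper at about 0 rad, and the stop was felt. Every bystander is unchanged in at least one clear view. Handing in.

```bash
python3 -c "
from workcell import env
print(env.hand_in())"
```

```text
the job is handed in; nothing more can be done
None
```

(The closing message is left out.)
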